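# Tighten the clamp nut deep in a pump head with a swivel-knob socket key

## Robot

A 7-joint arm with a two-finger parallel gripper is mounted at the origin on the work surface; the furniture and walls round the work are solid. World frame = base frame: x ahead of the robot, y to its left, z up, the work surface at z = 0. Lengths are in m, angles in rad, forces in N, time in s.
With the tool pointing down it reaches from about 0.425 to 0.925 m from the base axis. Payload 6.8 kg.
Tool frame: the origin (TCP) lies at the very end of the fingers, on their centre line; the grasp point (between the pads) lies 19 mm behind it; z points along the fingers, y is the line along which they close (so a half turn about z gives the same grasp; the last joint's range is limited). The gripper opens to 85 mm and grips with 20 to 120 N. Pads are 22 mm wide; open, the fingers measure 114 mm over their backs; the gripper's body (76 mm by 85 mm) begins 54 mm behind the grasp point. The pads swing forward as they close: fully open they stand 13 mm farther back than shut.
Start: joints at [-1.423, 0.477, 0.022, 1.555, -0.011, 1.109, -0.083], TCP at [0.171, 0.653, 0.231] pointing down, gripper open.
Joint ranges: [-2.96, 2.96], [-0.34, 2.1], [-1.41, 1.46], [0.24, 2.44], [-1.37, 4.51], [0.17, 1.92], [-2.96, 2.96]. Speed limits (rad/s): [2.39, 2.39, 3.14, 3.14, 3.14, 3.14, 3.14].

## Interface

Orientations are given as a unit quaternion [w, x, y, z].
In Python, from station import bot gives the robot as it stands.
- The arm moves only by the tool apply_moves, never from a script. Its argument "deltas" is a list of rows, each a list of 3 entries, a list of its own where there are three numbers: the closure, from 0 (fully open) to 1 (shut), then the shift along the tool's x, y, z in units of 0.2 m (1.0 is 0.2 m), then the turn about the tool's z in units of 2 pi rad (1.0 is 2 pi rad). A call has 1 to 12 rows; each row is the pose to reach, as a shift and turn from the pose commanded when the call began, along the tool's axes at that moment, turning the shorter way round; what a row does not reach only later rows make up. A row lasts 1/10 s, in which the tool goes at most 50 mm and 8.59 degrees, less where a joint would pass 70% of its speed; a pose out of reach is approached as far as the arm can. A call with a number of a shift or a turn outside -1 to 1 is refused whole. A call with a gripper value outside its range is refused whole. The fingers move at their own pace and stop on an object; "squeeze" is the grip in N (left out, the last holds). Time passes only in rows, so rows that repeat a pose let the fingers close. It gives the time, the measured TCP pose, the force, the opening and the grip force at its end, in the units of the state.
- bot.get_obs(): the state, without advancing time (a new reading comes with each control period).
- bot.read_camera(name): name is "scene" or "top"; returns a dict with "color" (400x640x3 uint8, red, green, blue), "intrinsics" (3x3 intrinsics, pixels), "pose" (4x4, takes a point from camera to world coordinates). Camera axes: x right, y down, z forward; pixel columns grow to the right and rows downward; lengths in m; the calibration is good to about 2 mm. A picture is of the moment at which its call begins. There is no depth.
- bot.hand_in(): hands the job in; it is judged then, once.
Trained networks look in a picture, given as the dict that the camera call returned (one of the last four; its "shot" number tells which), for a name from the list of things; names that differ only in an ending like _2 or _b are one class to them, and where a whole thing is asked for, a point or a joint stands for the part that bears it (a point fixed in the world has none). Each returns a list of dicts, best first, with "confidence" (0 to 1); they miss things now and then, are a little off and sometimes report something else, mostly with a low value. They report only what shows in the picture. A call takes as long as a camera call. They do not tell look-alikes from the thing itself.
- bot.look_for(picture, target): "point" ([x, y, z] in m, in world coordinates, good to about 4 mm: the middle of the surface that is visible of it).
The state is a dict: "t": time; "q": joint angles; "joint_vel": joint speeds; "joint_torque": joint torques, N m; "eef_pos": TCP position; "tool_rot": TCP orientation; "contact_force": force on the tool from outside, world axes, zero at the start; "torque": the same for the moment, N m; "gripper_width": opening from 0.0 (shut) to 1.0 (fully open); "grasp_force": force on a finger pad.
Only numpy, scipy, OpenCV 4.12 (cv2) and the standard library are available. Lean on these libraries where they do the work, as an engineer would, in place of code of your own. Each camera call takes 0.05 s, during which the arm holds its last target. There are 200 camera calls.

## Task

The clamp nut at the bottom of the pump head's deep bore is loose. Pull the long socket key up out of its tight cutout in the tool block by the red swivel knob, lower it (do not drop it) into the bore over the square nut and let go; the knob spins freely, so then take the key by its cross-bar and turn the nut clockwise, seen from above, all the way to its stop. Leave the key standing upright, fully seated on the nut, and do not disturb the vials, the beaker and the amber bottle.

Things in the scene. Friction and masses are not known exactly. Their poses are not given: they have to be found in the camera images.
- key: Steel socket key, 143 mm tall, 0.22 to 0.35 kg, upright. Origin: centre of its open lower end, z up. From there up: square socket 0 to 18 mm (outside 30 x 30 mm, fits a 37 mm circle; inside 22 x 22 mm, 18 mm deep, faces along key x and y), collar 36 mm diameter to 34 mm, shank 16 mm, dark cross-bar 95 to 111 mm with red ends, red swivel knob 114 to 143 mm. The key turns with the held knob while nothing resists.
- key_knob (a point): Centre of the red swivel knob on top of the key, 128.5 mm above the key's origin. Knob 16 mm diameter, 29 mm tall; it spins freely (about 0.01 N m) about the key's axis, so the key can be carried by it but the nut cannot be turned by it. Its axes spin with the knob.
- key_bar (a point): Centre of the key's cross-bar, 103 mm above the key's origin; axes are the key's: bar 22 mm wide along x, 80 mm long along y, 16 mm tall. The knob stands 40 mm above this point and is narrower than the bar, so fingers can straddle it.
- block: Fixed slate-blue tool block, 62 (x) x 108 (y) x 120 mm tall, two orange stripes on top; origin at the centre of its underside. The key stands in it, end 5 mm above the origin, cross-bar along block y and sunk in a slot; only the knob stands out, 119 to 148 mm. Sprung pads grip the lowest 14 mm of the socket: 5 to 14 N to pull it straight up until risen 15 mm. Top opening 39 mm square, slot 26 x 88 mm.
- pump: Fixed pump head; origin at the centre of its underside, z up. Steel base plate 96 x 96 x 12 mm, aluminium block 90 x 90 mm up to 80 mm height, blue motor on its -y side out to y = -101 mm (top at 77 mm), brass hose barbs on -x. A 41 mm bore runs straight down its z axis from 80 to 12 mm height; the brass clamp nut is at its bottom.
- nut_seat (a point): On the bore's axis, 16 mm above the pump's underside: top of the nut's 34 mm flange, where the key's origin lies when fully seated. Axes are the pump's (do not turn with the nut). Above it the nut is a 20 x 20 mm square for 9 mm, then a conical crown 5 mm tall. A key not engaged, resting on the square's corners, stands 9 mm above this point.
- bore_mouth (a point): Centre of the bore's mouth in the top face of the pump's block, 80 mm above the pump's underside; axes are the pump's.
- nut (a joint): Angle of the clamp nut, rad, growing clockwise from above; starts at 0 to 0.45 (loose), hard stop at 1.5 (tight). At 0 the square's faces lie along pump x and y, so their yaw is the pump's yaw minus this value (modulo 90 degrees). Friction 0.2 N m; stays where left; does not rise or sink. Key and nut have about 0.1 rad of play either way.
- vial_1: Small glass vial with black cap, 23 mm diameter, 59 mm tall, loose; origin at its underside. Leave alone.
- vial_2: Second vial of the same kind. Leave alone.
- beaker: Clear beaker, 61 x 64 x 72 mm, loose; origin at its underside. Leave alone.
- bottle: Amber reagent bottle with black cap, 55 mm diameter, 115 mm tall, loose; origin at its underside. Leave alone.
Mind the look-alikes: they are no part of the job. Of the things that look like the key, the smallest one is meant.

How it is judged:
By the outcome, as a careful person would: the job done as asked, in the order asked, and still so for the second after the job is handed in, with the robot touching nothing.
It also fails if it takes over 51 s, if anything falls off the work surface, if the arm or the gripper's body presses on something with over 40 N, if the wrist force passes 120 N, or if a joint passes its speed limit or range.

## Working session

There is one attempt and no reset: what is moved stays moved. The work goes in short steps, Python scripts to look and compute and a tool call to move; the robot and the scene stay as the last step left them, time stands still between calls to the robot, and variables do not carry over. Pictures are saved under pics/ and viewed, at most 10 in all, crops included, and the job is handed in when it is done.

Besides the shell and the picture viewer there is one more tool, called after "Request:" by a JSON object that holds its "op" and its "data", one argument or row to a line. apply_moves: Moves the arm, as the interface text tells. Its arguments: {"type":"object","properties":{"deltas":{"type":"array","items":{"type":"array"}},"squeeze":{"type":"number"}},"required":["deltas"]}

```bash
mkdir -p pics; cat > h.py <<'E'
import numpy as np, cv2
from station import bot
def save(p,n,crop=None,s=1):
    im=p["color"][:,:,::-1]
    if crop: x0,y0,x1,y1=crop; im=im[y0:y1,x0:x1]
    cv2.imwrite(n,cv2.resize(im,None,fx=s,fy=s,interpolation=cv2.INTER_CUBIC))
def proj(p,X):
    X=np.atleast_2d(X); T=np.linalg.inv(p["pose"]); c=X@T[:3,:3].T+T[:3,3]; u=c@np.array(p["intrinsics"]).T
    return u[:,:2]/u[:,2:]
def atz(p,uv,z):
    uv=np.atleast_2d(uv); K=np.array(p["intrinsics"]); P=np.array(p["pose"])
    d=np.c_[uv,np.ones(len(uv))]@np.linalg.inv(K).T@P[:3,:3].T
    return P[:3,3]+d*((z-P[2,3])/d[:,2])[:,None]
E
python3 - <<'E'
from h import *
a=bot.read_camera("scene");b=bot.read_camera("top")
im=np.vstack([a["color"],b["color"]])
save(a,"pics/s0.png",None,1.25);save(b,"pics/t0.png",None,1.25)
o=bot.get_obs();print(o)
for n,p in(("s",a),("t",b)):
  print(n,np.round(p["pose"],3).tolist(),np.round(p["intrinsics"],1).tolist())
  for t in("key","key_knob","block","pump","vial_1","beaker","bottle","nut"):
    try:
      for r in bot.look_for(p,t): print(t,np.round(r["point"],3),round(r["confidence"],2),np.round(proj(p,r["point"])[0]))
    except Exception as e: print(t,e)
E
```

```text
{'t': 0.1, 'q': array([-1.42311455,  0.47774832,  0.02233299,  1.55633471, -0.01152053,
        1.10928785, -0.08309967]), 'joint_vel': array([-0.00081689, -0.00176752,  0.00060613, -0.00260591,  0.00060957,
        0.00038084,  0.00214404]), 'joint_torque': array([ 3.74387484e-03, -5.97756600e+01,  1.61335174e+00, -2.81953382e+01,
        1.28204082e-02,  4.99444257e-03, -1.27885303e-05]), 'eef_pos': array([0.1706418 , 0.65253271, 0.23040958]), 'tool_rot': array([-5.64863684e-05,  1.27532593e-01,  9.91834037e-01, -8.23335688e-04]), 'contact_force': array([-0.07552129,  0.05100956, -0.07135791]), 'torque': array([-0.01292053,  0.03639373, -0.01539218]), 'grasp_force': 0.0, 'gripper_width': 0.9969798767790918}
s [[-0.062, 0.902, -0.427, 0.966], [0.998, 0.051, -0.037, 0.163], [-0.012, -0.428, -0.903, 1.146], [0.0, 0.0, 0.0, 1.0]] [[463.0, 0.0, 315.7], [0.0, 463.0, 198.0], [0.0, 0.0, 1.0]]
key [ 0.337 -0.131  0.153] 0.95 [221. 136.]
key [0.358 0.026 0.156] 0.88 [281. 146.]
key [0.466 0.159 0.114] 0.57 [332. 194.]
key [0.436 0.366 0.072] 0.27 [413. 195.]
key_knob [0.357 0.021 0.199] 0.72
[... 462 characters left out ...]
], [0.0, 519.1, 200.8], [0.0, 0.0, 1.0]]
key [0.347 0.023 0.157] 0.72 [350. 228.]
key [ 0.335 -0.13   0.16 ] 0.58 [403. 232.]
key [0.46  0.157 0.114] 0.49 [305. 192.]
key_knob [0.435 0.388 0.023] 0.67 [233. 204.]
key_knob [ 0.334 -0.14   0.198] 0.6 [409. 231.]
key_knob [0.351 0.025 0.206] 0.46 [351. 226.]
block [0.453 0.16  0.12 ] 0.96 [303. 194.]
block [ 0.466 -0.193  0.09 ] 0.32 [419. 190.]
pump [0.419 0.365 0.08 ] 0.56 [237. 207.]
vial_1 [ 0.434 -0.081  0.058] 0.44 [382. 202.]
vial_1 [0.417 0.364 0.082] 0.2 [237. 208.]
beaker [0.569 0.443 0.03 ] 0.77 [215. 162.]
bottle [ 0.466 -0.192  0.088] 0.84 [419. 190.]
nut [0.435 0.389 0.023] 0.54 [232. 204.]
nut [0.568 0.439 0.031] 0.34 [216. 163.]
```

View pics/s0.png

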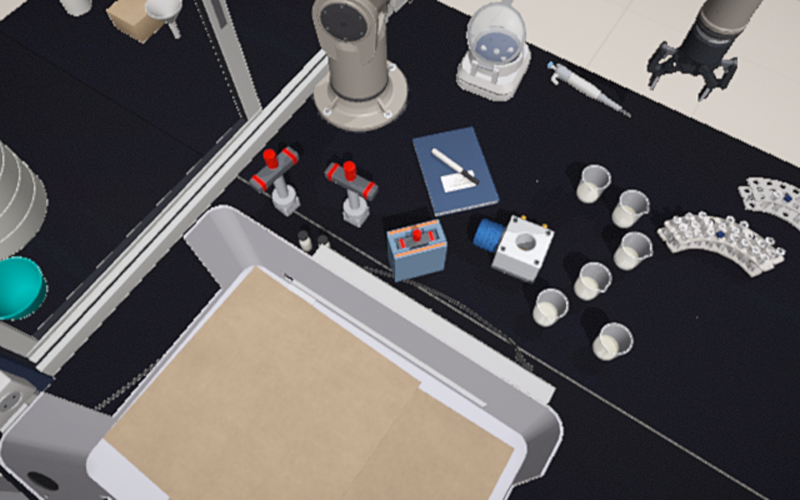

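View pics/t0.png

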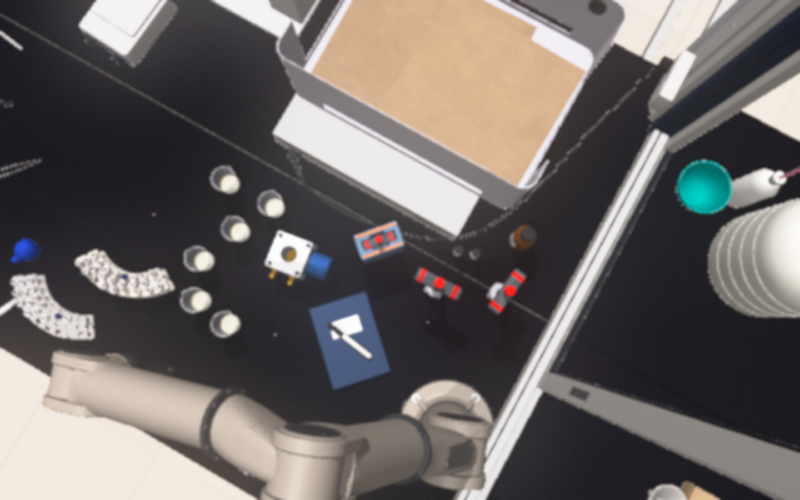

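The scene view shows three red-knobbed keys: (270,160), (350,170), both larger and standing free, and one sunk in the slate-blue block at (417,235). In the top view they are at (510,290), (440,283) and (378,240). I choose the one in the block. The pump is at (525,245) in the scene view and (290,255) in the top view, and I'll check both in a close crop.

```bash
python3 - <<'E'
from h import *
a=bot.read_camera("scene");b=bot.read_camera("top")
f=lambda im,x,y,w,h:cv2.resize(im[y:y+h,x:x+w,::-1],None,fx=5,fy=5,interpolation=cv2.INTER_CUBIC)
L=np.vstack([f(a["color"],302,165,80,60),f(b["color"],270,165,80,60)])
R=np.vstack([f(a["color"],375,165,80,60),f(b["color"],200,175,80,60)])
cv2.imwrite("pics/c1.png",np.hstack([L,R]))
np.savez("shots.npz",a=a["color"],b=b["color"],aK=a["intrinsics"],aP=a["pose"],bK=b["intrinsics"],bP=b["pose"])
E
```

```text
(no output)
```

View pics/c1.png

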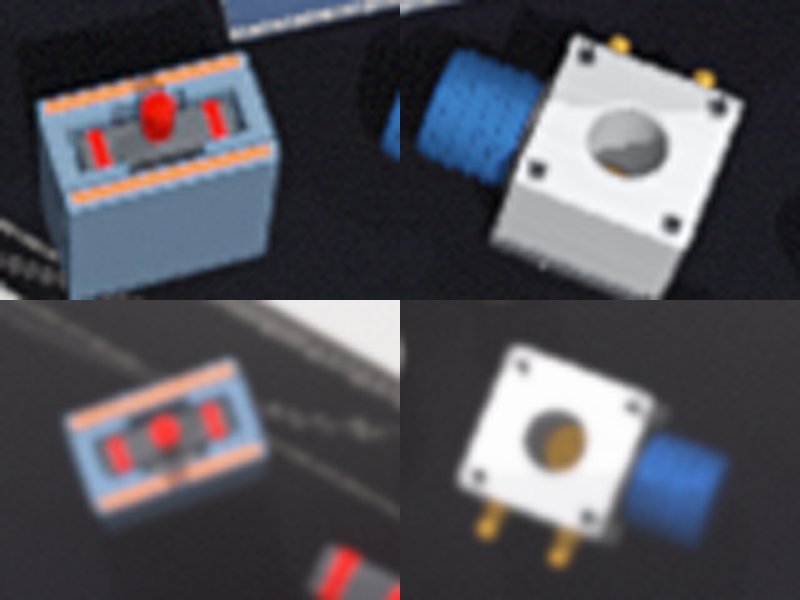

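The crops confirm it: a small key sunk in the striped block, only its knob proud, and the pump with its bore. Next I compute poses from the corners.

```bash
python3 - <<'E'
from h import *
z=np.load("shots.npz");a=dict(intrinsics=z["aK"],pose=z["aP"]);b=dict(intrinsics=z["bK"],pose=z["bP"])
def cs(L,ox,oy,sx,sy): return (np.array(L,float)-[sx,sy])/5+[ox,oy]-0.4
bs=cs([(38,104),(245,55),(277,150),(68,204)],302,165,0,0)
bt=cs([(65,418),(232,360),(270,455),(100,518)],270,165,0,300)
ps=cs([(575,35),(742,103),(688,245),(520,180)],375,165,400,0)
pt=cs([(512,343),(655,397),(602,540),(458,487)],200,175,400,300)
for n,p,c,h in(("bs",a,bs,.12),("bt",b,bt,.12),("ps",a,ps,.08),("pt",b,pt,.08)):
  X=atz(p,c,h)[:,:2]; e=[X[(i+1)%4]-X[i] for i in range(4)]
  print(n,X.mean(0).round(4),[(round(float(np.hypot(*v))*1000),round(float(np.degrees(np.arctan2(v[1],v[0]))),1)) for v in e])
print("bore",atz(a,cs([(628,145)],375,165,400,0),.08),atz(b,cs([(556,440)],200,175,400,300),.08))
print("knob s",atz(a,cs([(160,97)],302,165,0,0),.148),"t",atz(b,cs([(165,431)],270,165,0,300),.148))
# pump -y motor direction
print("motor", atz(b,cs([(680,488)],200,175,400,300),.04)[:,:2])
E
```

```text
bs [0.4573 0.1618] [(107, 108.1), (55, 18.4), (107, -70.9), (57, -161.1)]
bt [0.4593 0.1613] [(106, -71.2), (62, -158.9), (108, 109.9), (64, 19.0)]
ps [0.4315 0.386 ] [(92, 67.5), (87, -21.0), (89, -110.5), (91, 160.8)]
pt [0.4332 0.3833] [(95, -111.3), (93, 160.0), (94, 69.3), (94, -19.9)]
bore [[0.43477761 0.38431299 0.08      ]] [[0.43414998 0.38379171 0.08      ]]
knob s [[0.4546266  0.16238744 0.148     ]] t [[0.45964788 0.1615324  0.148     ]]
motor [[0.40748124 0.31253241]]
```

Request:
{"op": "apply_moves", "data": {
  "deltas": [
    [0,[-0.95,-0.95,0],0.08],
    [0,[-0.95,-0.95,0],0.08],
    [0,[-0.95,-0.95,0],0.08],
    [0,[-0.95,-0.95,0],0.08],
    [0,[-0.95,-0.95,0],0.08],
    [0,[-0.95,-0.95,0],0.08],
    [0,[-0.95,-0.95,0],0.08],
    [0,[-0.95,-0.95,0],0.08]
  ]
}}

```text
t: 1.8
eef_pos: [0.3063, 0.4218, 0.2317]
tool_rot: [-0.0, 0.37, 0.929, 0.001]
contact_force: [-0.3, -0.5, 0.3]
gripper_width: 1.001
grasp_force: 0.0
```

```bash
cat >> h.py <<'E'
from scipy.spatial.transform import Rotation as R
def st():
    o=bot.get_obs(); r=R.from_quat(o["tool_rot"],scalar_first=True); m=r.as_matrix()
    print("t",round(o["t"],2),"p",o["eef_pos"].round(4),"yawY",round(np.degrees(np.arctan2(m[1,1],m[0,1])),2),"zax",m[:,2].round(3),"F",o["contact_force"].round(2),"M",o["torque"].round(3),"w",round(o["gripper_width"]*85,1),"g",round(o["grasp_force"],1),"j7",o["q"][6].round(2)); return o,m
def go(x,y,z,yaw=None):
    o,m=st(); d=m.T@(np.array([x,y,z])-o["eef_pos"])/0.2
    c=np.degrees(np.arctan2(m[1,1],m[0,1])); t=0 if yaw is None else -((yaw-c+180)%360-180)/360
    print("shift",d.round(4),"turn",round(t,4))
E
python3 -c "
from h import *
go(.458,.1615,.23,19)"
```

```text
t 1.8 p [0.3063 0.4218 0.2317] yawY 46.53 zax [-0.     0.001 -1.   ] F [-0.33 -0.47  0.34] M [ 0.049 -0.018  0.025] w 85.0 g 0.0 j7 -0.2
shift [-1.4457 -0.4228  0.0067] turn 0.0765
```

Request:
{"op": "apply_moves", "data": {
  "deltas": [
    [0,[-0.8,-0.24,0],0.04],
    [0,[-0.8,-0.24,0],0.04],
    [0,[-0.8,-0.24,0],0.04],
    [0,[-0.8,-0.24,0],0.04],
    [0,[-0.8,-0.24,0],0.0765]
  ]
}}

```text
t: 2.3
eef_pos: [0.3909, 0.275, 0.2315]
tool_rot: [0.0, 0.55, 0.835, 0.0]
contact_force: [-0.7, 0.5, -0.3]
gripper_width: 0.997
grasp_force: 0.0
```

```bash
python3 -c "
from h import *
go(.458,.1615,.20,19)"
```

```text
t 2.3 p [0.3909 0.275  0.2315] yawY 23.31 zax [ 0.001  0.    -1.   ] F [-0.66  0.51 -0.26] M [ 0.017  0.012 -0.006] w 84.7 g 0.0 j7 -0.27
shift [-0.6541  0.0834  0.1577] turn 0.012
```

Request:
{"op": "apply_moves", "data": {
  "deltas": [
    [0,[-0.65,0.083,0.1],0.01],
    [0,[-0.65,0.083,0.1],0.01],
    [0,[-0.65,0.083,0.15],0.01],
    [0,[-0.65,0.083,0.15],0.01],
    [0,[-0.65,0.083,0.15],0.01],
    [0,[-0.65,0.083,0.15],0.01]
  ]
}}

```text
t: 2.9
eef_pos: [0.4565, 0.1661, 0.2015]
tool_rot: [-0.0, 0.573, 0.82, 0.0]
contact_force: [0.3, -0.3, 0.1]
gripper_width: 1.001
grasp_force: 0.0
```

```bash
python3 -c "
from h import *
go(.458,.1615,.126,19)
a=bot.read_camera('scene');b=bot.read_camera('top')
f=lambda p,x,y,w,h:cv2.resize(p['color'][y:y+h,x:x+w,::-1],None,fx=4,fy=4,interpolation=cv2.INTER_CUBIC)
cv2.imwrite('pics/c2.png',np.hstack([f(a,285,130,100,100),f(b,255,150,100,100)]))
"
```

```text
t 2.9 p [0.4565 0.1661 0.2015] yawY 20.15 zax [ 0.     0.001 -1.   ] F [ 0.3  -0.28  0.07] M [ 0.002 -0.02   0.048] w 85.1 g 0.0 j7 -0.01
shift [-0.0243 -0.0011  0.3773] turn 0.0032
```

View pics/c2.png

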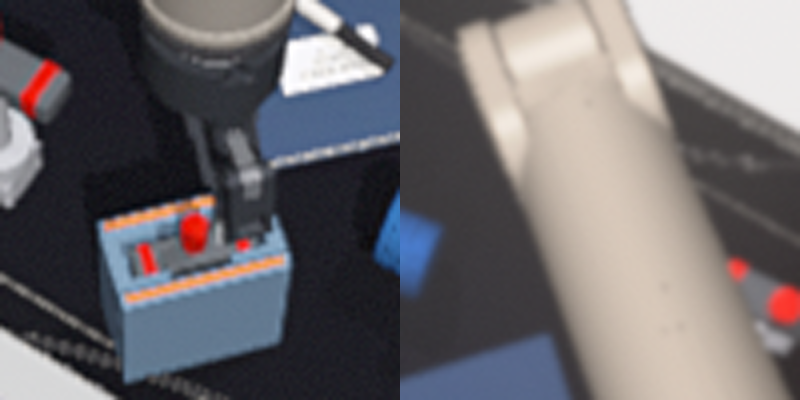

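The scene crop shows the knob at (195,232), with the front fingertip at about (247,238), a bit further right than I expected. The arm hides the top view. I'll lower a little and check again.

Request:
{"op": "apply_moves", "data": {
  "deltas": [
    [0,[-0.024,0,0.2],0.003],
    [0,[-0.024,0,0.2],0.003],
    [0,[-0.024,0,0.2],0.003],
    [0,[-0.024,0,0.2],0.003],
    [0,[-0.024,0,0.2],0.003]
  ]
}}

```text
t: 3.5
eef_pos: [0.4592, 0.1599, 0.1626]
tool_rot: [0.0, 0.581, 0.814, 0.001]
contact_force: [-0.7, 0.5, 0.2]
gripper_width: 0.995
grasp_force: 0.0
```

```bash
python3 -c "
from h import *
go(.458,.1615,.126,19)
o,m=st()
a=bot.read_camera('scene')
s=6;x,y,w,h=275,120,120,90
im=cv2.resize(a['color'][y:y+h,x:x+w,::-1],None,fx=s,fy=s,interpolation=cv2.INTER_CUBIC)
e=o['eef_pos']
for q,c in((e,(0,255,255)),(np.array([.458,.1615,.148]),(255,0,255))):
  u=(proj(a,q)[0]-[x,y])*s;cv2.circle(im,tuple(int(v) for v in u),3,c,-1);print(u)
for k in(-1,1):
  for i in(-1,1):
    q=e+m@np.array([.011*i,.0425*k,-.013]);u=(proj(a,q)[0]-[x,y])*s;cv2.circle(im,tuple(int(v) for v in u),3,(0,255,0),-1)
cv2.imwrite('pics/c3.png',im)
"
```

```text
t 3.5 p [0.4592 0.1599 0.1626] yawY 18.91 zax [ 0.002  0.001 -1.   ] F [-0.75  0.46  0.21] M [ 0.027 -0.048  0.03 ] w 84.6 g 0.0 j7 0.03
shift [ 0.0092 -0.0033  0.183 ] turn -0.0003
t 3.5 p [0.4592 0.1599 0.1626] yawY 18.91 zax [ 0.002  0.001 -1.   ] F [-0.75  0.46  0.21] M [ 0.027 -0.048  0.03 ] w 84.6 g 0.0 j7 0.03
[345.73812258 377.09409112]
[349.01351138 391.33501515]
```

View pics/c3.png

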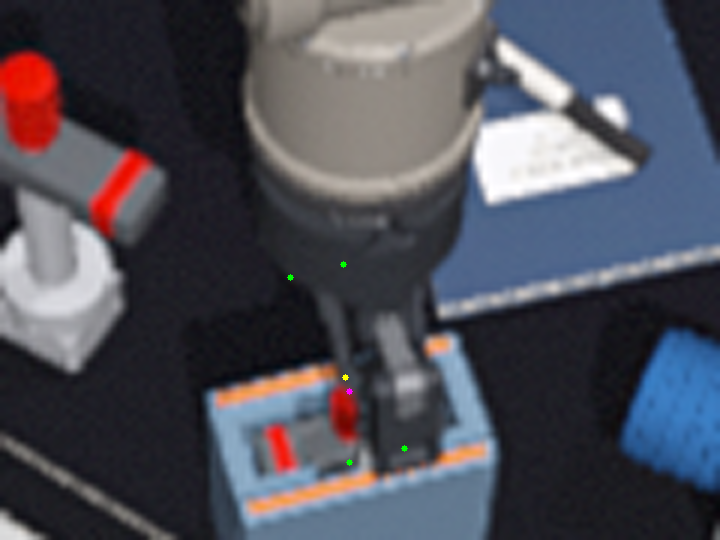

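Both look-alikes are clear. The front finger sits at (405,455), about 25 px right of the projected pad corners. Closing above the knob will show where the tip really is.

Request:
{"op": "apply_moves", "data": {
  "deltas": [
    [1,[0,0,0],0],
    [1,[0,0,0],0],
    [1,[0,0,0],0],
    [1,[0,0,0],0],
    [1,[0,0,0],0],
    [1,[0,0,0],0],
    [1,[0,0,0],0],
    [1,[0,0,0],0]
  ],
  "squeeze": 20
}}

```text
t: 4.35
eef_pos: [0.4584, 0.1592, 0.1613]
tool_rot: [-0.0, 0.582, 0.813, -0.0]
contact_force: [-0.1, -0.0, -0.3]
gripper_width: -0.0
grasp_force: 0.0
```

```bash
python3 -c "
from h import *
o,m=st()
a=bot.read_camera('scene')
s=8;x,y,w,h=300,140,75,75
im=cv2.resize(a['color'][y:y+h,x:x+w,::-1],None,fx=s,fy=s,interpolation=cv2.INTER_CUBIC)
im=cv2.convertScaleAbs(im,alpha=1.8,beta=20)
e=o['eef_pos']
for q,c in((e,(0,255,255)),(np.array([.458,.1615,.148]),(255,0,255))):
  u=(proj(a,q)[0]-[x,y])*s;cv2.circle(im,tuple(int(v) for v in u),3,c,-1);print(u)
cv2.imwrite('pics/c4.png',im)
"
```

```text
t 4.35 p [0.4584 0.1592 0.1613] yawY 18.87 zax [-0. -0. -1.] F [-0.05 -0.01 -0.32] M [-0.012  0.04   0.002] w -0.0 g 0.0 j7 0.03
[258.58967945 342.50969374]
[265.35134851 361.78002019]
```

View pics/c4.png

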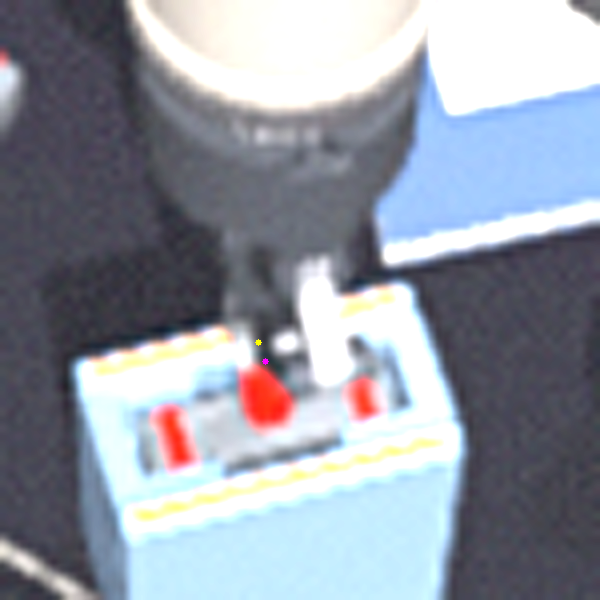

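The closed gripper's two finger rails at (245,310) and (322,330) sit around the projected tip at (258,343), and the wrist centre is within about 2 mm. The alignment is good enough, so I open, descend and close gently.

Request:
{"op": "apply_moves", "data": {
  "deltas": [
    [0,[0,0,0],0],
    [0,[0,0,0],0],
    [0,[0,0,0],0],
    [0,[0,0,0],0],
    [0,[0,0,0],0],
    [0,[0,0,0],0],
    [0,[0,0,0.09],0],
    [0,[0,0,0.175],0],
    [0,[0,0,0.175],0],
    [0,[0,0,0.175],0]
  ]
}}

```text
t: 5.4
eef_pos: [0.4585, 0.1591, 0.1264]
tool_rot: [-0.0, 0.582, 0.813, -0.0]
contact_force: [-0.1, -0.4, 0.4]
gripper_width: 0.997
grasp_force: 0.0
```

Request:
{"op": "apply_moves", "data": {
  "deltas": [
    [0.85,[0,0,0],0],
    [0.85,[0,0,0],0],
    [0.85,[0,0,0],0],
    [0.85,[0,0,0],0],
    [0.85,[0,0,0],0],
    [0.85,[0,0,0],0],
    [0.85,[0,0,0],0],
    [0.85,[0,0,0],0]
  ],
  "squeeze": 20
}}

```text
t: 6.2
eef_pos: [0.4588, 0.1594, 0.1266]
tool_rot: [0.0, 0.582, 0.813, 0.0]
contact_force: [0.4, -0.8, 3.6]
gripper_width: 0.179
grasp_force: 20.8
```

```bash
python3 -c "
from h import *
st()"
```

```text
t 6.2 p [0.4588 0.1594 0.1266] yawY 18.87 zax [ 0.001  0.    -1.   ] F [ 0.4  -0.77  3.58] M [ 0.079 -0.099 -0.011] w 15.2 g 20.8 j7 0.06
```

Request:
{"op": "apply_moves", "data": {
  "deltas": [
    [1,[0,0,0],0],
    [1,[0,0,0],0],
    [1,[0,0,0],0],
    [1,[0,0,-0.02],0],
    [1,[0,0,-0.04],0],
    [1,[0,0,-0.06],0],
    [1,[0,0,-0.08],0],
    [1,[0,0,-0.1],0],
    [1,[0,0,-0.12],0],
    [1,[0,0,-0.14],0],
    [1,[0,0,-0.17],0],
    [1,[0,0,-0.2],0]
  ],
  "squeeze": 60
}}

```text
t: 7.4
eef_pos: [0.4585, 0.1592, 0.1668]
tool_rot: [0.0, 0.582, 0.813, 0.0]
contact_force: [-0.0, 0.8, -1.9]
gripper_width: 0.162
grasp_force: 59.0
```

```bash
python3 -c "
from h import *
st()"
```

```text
t 7.4 p [0.4585 0.1592 0.1668] yawY 18.86 zax [ 0.  0. -1.] F [-0.04  0.85 -1.87] M [ 0.022 -0.007  0.038] w 13.7 g 59.0 j7 0.02
```

Request:
{"op": "apply_moves", "data": {
  "deltas": [
    [1,[0,0,-0.07],0],
    [1,[0,0,-0.14],0],
    [1,[0,0,-0.21],0],
    [1,[0,0,-0.28],0],
    [1,[0,0,-0.35],0],
    [1,[0,0,-0.42],0],
    [1,[0,0,-0.49],0],
    [1,[0,0,-0.53],0],
    [1,[0,0,-0.53],0],
    [1,[0,0,-0.53],0],
    [1,[0,0,-0.53],0]
  ]
}}

```text
t: 8.5
eef_pos: [0.458, 0.159, 0.2716]
tool_rot: [-0.0, 0.582, 0.813, -0.001]
contact_force: [-0.2, -0.4, -2.9]
gripper_width: 0.162
grasp_force: 59.1
```

```bash
python3 -c "
from h import *
go(.434,.384,.2,52.6)
a=bot.read_camera('scene')
save(a,'pics/c5.png',(270,90,390,190),5)
"
```

```text
t 8.5 p [0.458  0.159  0.2716] yawY 18.87 zax [-0.001 -0.001 -1.   ] F [-0.24 -0.41 -2.95] M [-0.    -0.025 -0.032] w 13.8 g 59.1 j7 -0.06
shift [1.1034 0.251  0.3571] turn -0.0937
```

View pics/c5.png

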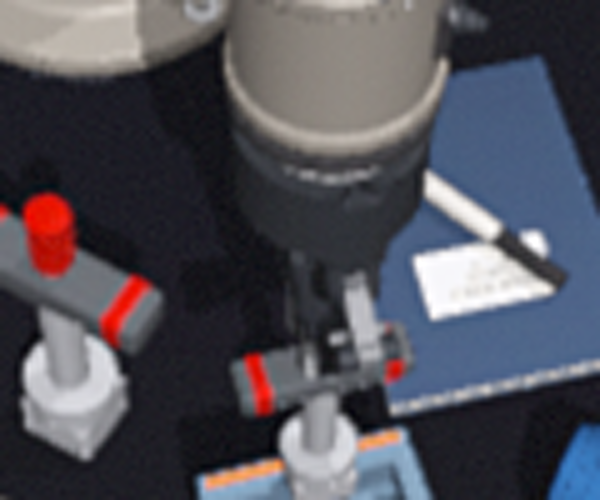

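The picture shows the key held upright by its knob, with the collar at (318,440), just above the block. Next I carry it over the bore.

Request:
{"op": "apply_moves", "data": {
  "deltas": [
    [1,[0.15,0.03,0],-0.015],
    [1,[0.3,0.07,0],-0.03],
    [1,[0.45,0.1,0],-0.045],
    [1,[0.6,0.14,0],-0.06],
    [1,[0.75,0.17,0],-0.075],
    [1,[0.85,0.2,0],-0.09],
    [1,[0.95,0.22,0],-0.1],
    [1,[0.95,0.22,0],-0.106],
    [1,[0.95,0.22,0],-0.106],
    [1,[0.95,0.22,0],-0.106]
  ]
}}

```text
t: 9.55
eef_pos: [0.4387, 0.3525, 0.2717]
tool_rot: [-0.0, 0.285, 0.959, -0.001]
contact_force: [-0.1, 0.9, -2.2]
gripper_width: 0.159
grasp_force: 59.1
```

```bash
python3 -c "
from h import *
go(.4361,.3828,.22,57)
"
```

```text
t 9.55 p [0.4387 0.3525 0.2717] yawY 56.92 zax [-0.001 -0.001 -1.   ] F [-0.14  0.87 -2.23] M [-0.084  0.023 -0.024] w 13.5 g 59.1 j7 0.28
shift [0.0935 0.12   0.2585] turn -0.0002
```

Request:
{"op": "apply_moves", "data": {
  "deltas": [
    [1,[0.05,0.06,0],0],
    [1,[0.0935,0.12,0.05],0],
    [1,[0.0935,0.12,0.12],0],
    [1,[0.0935,0.12,0.19],0],
    [1,[0.0935,0.12,0.25],0],
    [1,[0.0935,0.12,0.28],0],
    [1,[0.0935,0.12,0.28],0],
    [1,[0.0935,0.12,0.28],0]
  ]
}}

```text
t: 10.35
eef_pos: [0.4363, 0.3834, 0.2165]
tool_rot: [0.0, 0.284, 0.959, 0.0]
contact_force: [0.6, 0.8, -2.6]
gripper_width: 0.164
grasp_force: 59.1
```

```bash
python3 -c "
from h import *
go(.4361,.3828,.15,57)
o,m=st()
a=bot.read_camera('scene')
s=8;x,y,w,h=375,135,90,75
im=cv2.resize(a['color'][y:y+h,x:x+w,::-1],None,fx=s,fy=s,interpolation=cv2.INTER_CUBIC)
t=np.linspace(0,2*np.pi,60)
for c,r,z,col in(((.4342,.3841),.0205,.08,(0,255,0)),((o['eef_pos']+.0023*m[:,0])[:2],.018,o['eef_pos'][2]-.1216+.034,(255,0,255)),((o['eef_pos']+.0023*m[:,0])[:2],.018,o['eef_pos'][2]-.1216+.018,(255,255,0))):
  q=np.c_[c[0]+r*np.cos(t),c[1]+r*np.sin(t),z+0*t]
  u=((proj(a,q)-[x,y]+.4)*s).astype(int); cv2.polylines(im,[u],True,col,1)
cv2.imwrite('pics/c6.png',im)
"
```

```text
t 10.35 p [0.4363 0.3834 0.2165] yawY 57.0 zax [ 0.  0. -1.] F [ 0.56  0.79 -2.61] M [ 0.014 -0.034 -0.035] w 13.9 g 59.1 j7 0.26
shift [-0.0005 -0.0032  0.3326] turn -0.0
t 10.35 p [0.4363 0.3834 0.2165] yawY 57.0 zax [ 0.  0. -1.] F [ 0.56  0.79 -2.61] M [ 0.014 -0.034 -0.035] w 13.9 g 59.1 j7 0.26
```

View pics/c6.png

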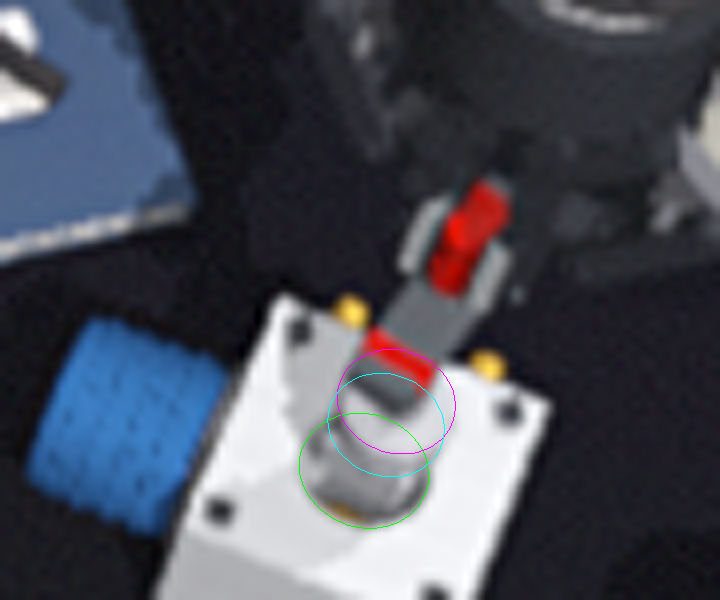

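The picture shows the socket hanging just above the bore at (370,480), with a crescent of bore and brass showing at (345,510). It looks well centred, so I lower it gently while watching the force.

Request:
{"op": "apply_moves", "data": {
  "deltas": [
    [1,[0,-0.003,0.03],0],
    [1,[0,-0.003,0.06],0],
    [1,[0,-0.003,0.07],0],
    [1,[0,-0.003,0.08],0],
    [1,[0,-0.003,0.09],0],
    [1,[0,-0.003,0.1],0],
    [1,[0,-0.003,0.11],0],
    [1,[0,-0.003,0.12],0],
    [1,[0,-0.003,0.12],0]
  ]
}}

```text
t: 11.3
eef_pos: [0.4355, 0.3829, 0.192]
tool_rot: [-0.0, 0.284, 0.959, -0.0]
contact_force: [0.3, -0.4, -2.5]
gripper_width: 0.158
grasp_force: 59.1
```

```bash
python3 -c "
from h import *
st()"
```

```text
t 11.3 p [0.4355 0.3829 0.192 ] yawY 57.03 zax [-0. -0. -1.] F [ 0.26 -0.4  -2.54] M [ 0.024  0.058 -0.017] w 13.4 g 59.1 j7 0.27
```

Request:
{"op": "apply_moves", "data": {
  "deltas": [
    [1,[0,0,0.03],0],
    [1,[0,0,0.06],0],
    [1,[0,0,0.09],0],
    [1,[0,0,0.12],0],
    [1,[0,0,0.15],0],
    [1,[0,0,0.18],0],
    [1,[0,0,0.2],0],
    [1,[0,0,0.2],0]
  ]
}}

```text
t: 12.1
eef_pos: [0.4354, 0.3827, 0.1516]
tool_rot: [-0.0, 0.284, 0.959, -0.001]
contact_force: [-0.0, -0.1, -1.9]
gripper_width: 0.154
grasp_force: 59.1
```

```bash
python3 -c "
from h import *
st()"
```

```text
t 12.1 p [0.4354 0.3827 0.1516] yawY 57.03 zax [-0.001 -0.001 -1.   ] F [-0.03 -0.07 -1.94] M [-0.017 -0.018 -0.043] w 13.1 g 59.1 j7 0.28
```

Bottom is at about 30 mm and still free. I'll lower slowly onto the nut.

Request:
{"op": "apply_moves", "data": {
  "deltas": [
    [1,[0,0,0.01],0],
    [1,[0,0,0.02],0],
    [1,[0,0,0.03],0],
    [1,[0,0,0.035],0],
    [1,[0,0,0.035],0]
  ]
}}

```text
t: 12.6
eef_pos: [0.4365, 0.3835, 0.1464]
tool_rot: [0.0, 0.284, 0.959, 0.001]
contact_force: [-0.4, 0.1, 4.2]
gripper_width: 0.165
grasp_force: 59.8
```

```bash
python3 -c "
from h import *
st()"
```

```text
t 12.6 p [0.4365 0.3835 0.1464] yawY 57.01 zax [ 0.001  0.001 -1.   ] F [-0.43  0.08  4.25] M [-0.262  0.102  0.031] w 14.0 g 59.8 j7 0.29
```

Contact at about 25 mm means it is resting on the nut's corners. I'll lift slightly, turn and try again.

Request:
{"op": "apply_moves", "data": {
  "deltas": [
    [1,[0,0,-0.02],0],
    [1,[0,0,-0.02],-0.0195],
    [1,[0,0,-0.02],-0.0195],
    [1,[0,0,-0.01],-0.0195],
    [1,[0,0,0],-0.0195],
    [1,[0,0,0.005],-0.0195],
    [1,[0,0,0.005],-0.0195]
  ]
}}

```text
t: 13.3
eef_pos: [0.4353, 0.3829, 0.1438]
tool_rot: [-0.0, 0.225, 0.974, -0.0]
contact_force: [-0.3, 0.2, -2.4]
gripper_width: 0.165
grasp_force: 59.0
```

```bash
python3 -c "
from h import *
st()"
```

```text
t 13.3 p [0.4353 0.3829 0.1438] yawY 64.01 zax [-0.001 -0.001 -1.   ] F [-0.32  0.15 -2.41] M [0.031 0.087 0.023] w 14.0 g 59.0 j7 0.39
```

It has engaged, so I continue down.

Request:
{"op": "apply_moves", "data": {
  "deltas": [
    [1,[0,0,0.008],0],
    [1,[0,0,0.016],0],
    [1,[0,0,0.024],0],
    [1,[0,0,0.03],0],
    [1,[0,0,0.033],0],
    [1,[0,0,0.033],0]
  ]
}}

```text
t: 13.9
eef_pos: [0.4357, 0.3831, 0.1378]
tool_rot: [-0.0, 0.225, 0.974, 0.0]
contact_force: [-1.8, 1.3, 0.4]
gripper_width: 0.157
grasp_force: 59.2
```

```bash
python3 -c "
from h import *
st()"
```

```text
t 13.9 p [0.4357 0.3831 0.1378] yawY 64.05 zax [-0.  0. -1.] F [-1.85  1.28  0.37] M [-0.05   0.243  0.012] w 13.4 g 59.2 j7 0.4
```

The key is seated. Now I release it, lower astride the bar and grip.

Request:
{"op": "apply_moves", "data": {
  "deltas": [
    [0,[0,0,0],0],
    [0,[0,0,0],0],
    [0,[0,0,0],0],
    [0,[0,0,0],0],
    [0,[0,0,0],0],
    [0,[0,0,0],0],
    [0,[0.005,0,0],0],
    [0,[0.0115,0,0.05],0],
    [0,[0.0115,0,0.1],0],
    [0,[0.0115,0,0.15],0],
    [0,[0.0115,0,0.174],0],
    [0,[0.0115,0,0.174],0]
  ]
}}

```text
t: 15.1
eef_pos: [0.4331, 0.3835, 0.1016]
tool_rot: [-0.001, 0.225, 0.974, -0.001]
contact_force: [0.4, 0.3, -0.1]
gripper_width: 0.999
grasp_force: 0.0
```

```bash
python3 -c "
from h import *
st()
a=bot.read_camera('scene')
save(a,'pics/c7.png',(375,135,465,210),7)
"
```

```text
t 15.1 p [0.4331 0.3835 0.1016] yawY 64.05 zax [-0.001 -0.002 -1.   ] F [ 0.39  0.29 -0.06] M [-0.023 -0.012 -0.02 ] w 84.9 g 0.0 j7 0.4
```

View pics/c7.png

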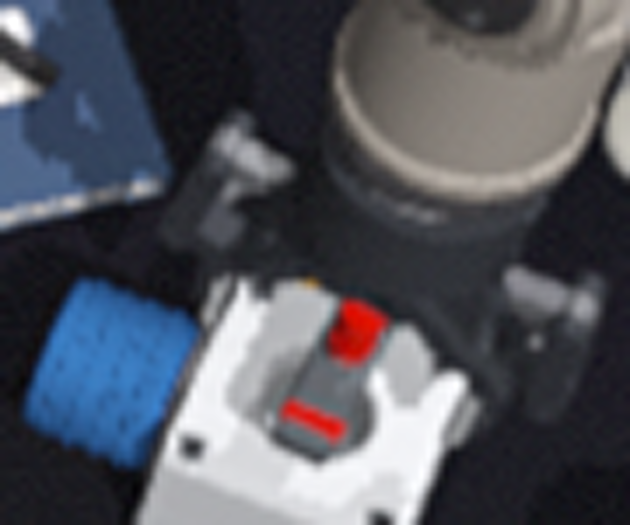

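The key stands low in the bore, and the fingers at (220,190) and (550,340) straddle the bar. I close on it.

Request:
{"op": "apply_moves", "data": {
  "deltas": [
    [1,[0,0,0],0],
    [1,[0,0,0],0],
    [1,[0,0,0],0],
    [1,[0,0,0],0],
    [1,[0,0,0],0],
    [1,[0,0,0],0],
    [1,[0,0,0],0],
    [1,[0,0,0],0],
    [1,[0,0,0],0]
  ],
  "squeeze": 50
}}

```text
t: 16.05
eef_pos: [0.4338, 0.3842, 0.1033]
tool_rot: [0.0, 0.225, 0.974, 0.0]
contact_force: [-1.6, -0.9, 5.8]
gripper_width: 0.246
grasp_force: 50.8
```

```bash
python3 -c "
from h import *
st()"
```

```text
t 16.05 p [0.4338 0.3842 0.1033] yawY 64.05 zax [ 0.  0. -1.] F [-1.63 -0.88  5.81] M [-0.219  0.225 -0.032] w 20.9 g 50.8 j7 0.4
```

Request:
{"op": "apply_moves", "data": {
  "deltas": [
    [1,[0,0,0],0.014],
    [1,[0,0,0],0.028],
    [1,[0,0,0],0.042],
    [1,[0,0,0],0.056],
    [1,[0,0,0],0.07],
    [1,[0,0,0],0.084],
    [1,[0,0,0],0.098],
    [1,[0,0,0],0.112],
    [1,[0,0,0],0.126],
    [1,[0,0,0],0.14],
    [1,[0,0,0],0.15],
    [1,[0,0,0],0.16]
  ]
}}

```text
t: 17.25
eef_pos: [0.4333, 0.3842, 0.1032]
tool_rot: [-0.0, 0.667, 0.745, -0.0]
contact_force: [-0.6, -1.8, 6.0]
gripper_width: 0.247
grasp_force: 51.1
```

```bash
python3 -c "
from h import *
st()"
```

```text
t 17.25 p [0.4333 0.3842 0.1032] yawY 6.35 zax [-0. -0. -1.] F [-0.65 -1.79  5.96] M [-0.331  0.58   0.227] w 21.0 g 51.1 j7 -0.44
```

The moment of 0.23 N m shows the nut turning. I continue to the stop.

Request:
{"op": "apply_moves", "data": {
  "deltas": [
    [1,[0,0,0],0.014],
    [1,[0,0,0],0.028],
    [1,[0,0,0],0.042],
    [1,[0,0,0],0.054],
    [1,[0,0,0],0.062],
    [1,[0,0,0],0.068],
    [1,[0,0,0],0.072],
    [1,[0,0,0],0.072]
  ]
}}

```text
t: 18.05
eef_pos: [0.4335, 0.3842, 0.1033]
tool_rot: [-0.0, 0.817, 0.577, -0.0]
contact_force: [-1.4, -2.1, 7.2]
gripper_width: 0.245
grasp_force: 51.1
```

```bash
python3 -c "
from h import *
st()"
```

```text
t 18.05 p [0.4335 0.3842 0.1033] yawY -19.48 zax [-0.  0. -1.] F [-1.42 -2.09  7.22] M [-0.302  0.503  0.091] w 20.9 g 51.1 j7 -0.81
```

Request:
{"op": "apply_moves", "data": {
  "deltas": [
    [1,[0,0,0],0.004],
    [1,[0,0,0],0.008],
    [1,[0,0,0],0.008]
  ]
}}

```text
t: 18.35
eef_pos: [0.4335, 0.3842, 0.1033]
tool_rot: [-0.0, 0.831, 0.557, -0.0]
contact_force: [-1.9, -1.4, 6.9]
gripper_width: 0.244
grasp_force: 51.1
```

```bash
python3 -c "
from h import *
st()"
```

```text
t 18.35 p [0.4335 0.3842 0.1033] yawY -22.35 zax [-0.  0. -1.] F [-1.89 -1.43  6.93] M [-0.297  0.466  0.113] w 20.7 g 51.1 j7 -0.85
```

Request:
{"op": "apply_moves", "data": {
  "deltas": [
    [1,[0,0,0],0.003],
    [1,[0,0,0],0.006],
    [1,[0,0,0],0.006]
  ]
}}

```text
t: 18.65
eef_pos: [0.4335, 0.3842, 0.1033]
tool_rot: [-0.0, 0.841, 0.541, -0.0]
contact_force: [-0.8, -1.4, 6.5]
gripper_width: 0.248
grasp_force: 51.1
```

```bash
python3 -c "
from h import *
st()"
```

```text
t 18.65 p [0.4335 0.3842 0.1033] yawY -24.5 zax [-0.  0. -1.] F [-0.84 -1.37  6.48] M [-0.255  0.529  0.173] w 21.0 g 51.1 j7 -0.88
```

Request:
{"op": "apply_moves", "data": {
  "deltas": [
    [1,[0,0,0],0.004],
    [1,[0,0,0],0.008],
    [1,[0,0,0],0.008]
  ]
}}

```text
t: 18.95
eef_pos: [0.4335, 0.3842, 0.1033]
tool_rot: [-0.0, 0.854, 0.52, -0.0]
contact_force: [-1.6, -1.3, 6.4]
gripper_width: 0.25
grasp_force: 51.3
```

```bash
python3 -c "
from h import *
st()"
```

```text
t 18.95 p [0.4335 0.3842 0.1033] yawY -27.35 zax [-0. -0. -1.] F [-1.64 -1.3   6.43] M [-0.365  0.435  0.276] w 21.3 g 51.3 j7 -0.92
```

Request:
{"op": "apply_moves", "data": {
  "deltas": [
    [1,[0,0,0],0.004],
    [1,[0,0,0],0.008],
    [1,[0,0,0],0.008]
  ]
}}

```text
t: 19.25
eef_pos: [0.4336, 0.3843, 0.1033]
tool_rot: [0.0, 0.867, 0.499, 0.0]
contact_force: [-2.1, -0.8, 6.4]
gripper_width: 0.247
grasp_force: 52.6
```

```bash
python3 -c "
from h import *
st()"
```

```text
t 19.25 p [0.4336 0.3843 0.1033] yawY -30.15 zax [ 0. -0. -1.] F [-2.09 -0.79  6.43] M [-0.348  0.372  0.81 ] w 21.0 g 52.6 j7 -0.96
```

Request:
{"op": "apply_moves", "data": {
  "deltas": [
    [1,[0,0,0],0.003],
    [1,[0,0,0],0.006],
    [1,[0,0,0],0.006],
    [1,[0,0,0],0.006]
  ]
}}

```text
t: 19.65
eef_pos: [0.4336, 0.3844, 0.1033]
tool_rot: [0.0, 0.876, 0.483, 0.0]
contact_force: [-0.5, -0.7, 5.9]
gripper_width: 0.243
grasp_force: 54.7
```

```bash
python3 -c "
from h import *
st()"
```

```text
t 19.65 p [0.4336 0.3844 0.1033] yawY -32.22 zax [ 0. -0. -1.] F [-0.54 -0.67  5.94] M [-0.284  0.249  1.08 ] w 20.7 g 54.7 j7 -0.99
```

The torque rises hard against the stop at 1.08 N m. I relax the twist, open and rise straight up.

Request:
{"op": "apply_moves", "data": {
  "deltas": [
    [1,[0,0,0],-0.012],
    [1,[0,0,0],-0.012],
    [0,[0,0,0],-0.012],
    [0,[0,0,0],-0.012],
    [0,[0,0,0],-0.012],
    [0,[0,0,0],-0.012],
    [0,[0,0,0],-0.012],
    [0,[0,0,0],-0.012],
    [0,[0,0,-0.1],-0.012],
    [0,[0,0,-0.25],-0.012],
    [0,[0,0,-0.4],-0.012],
    [0,[0,0,-0.6],-0.012]
  ]
}}

```text
t: 20.85
eef_pos: [0.4328, 0.3834, 0.223]
tool_rot: [0.001, 0.858, 0.514, -0.001]
contact_force: [0.1, 0.1, -0.3]
gripper_width: 1.001
grasp_force: 0.0
```

Request:
{"op": "apply_moves", "data": {
  "deltas": [
    [0,[0,-0.2,-0.1],0],
    [0,[0,-0.4,-0.1],0],
    [0,[0,-0.4,-0.1],0],
    [0,[0,-0.4,-0.1],0]
  ]
}}

```text
t: 21.25
eef_pos: [0.362, 0.4224, 0.2429]
tool_rot: [-0.0, 0.857, 0.515, -0.0]
contact_force: [-0.2, -1.0, 0.9]
gripper_width: 1.002
grasp_force: 0.0
```

```bash
python3 -c "
from h import *
st()
a=bot.read_camera('scene');b=bot.read_camera('top')
f=lambda p,x,y,w,h:cv2.resize(p['color'][y:y+h,x:x+w,::-1],(400,400),interpolation=cv2.INTER_CUBIC)
cv2.imwrite('pics/c8.png',np.hstack([f(a,375,130,80,80),f(b,195,165,80,80)]))
"
```

```text
t 21.25 p [0.362  0.4224 0.2429] yawY -27.95 zax [-0.  0. -1.] F [-0.24 -1.02  0.87] M [-0.068 -0.056  0.015] w 85.2 g 0.0 j7 -1.21
```

View pics/c8.png

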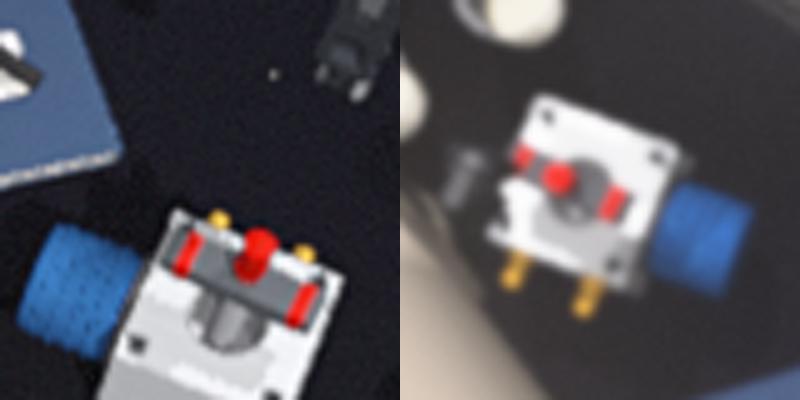

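The key stands upright in the bore. I'll check the bar's yaw and position numerically.

```bash
python3 -c "
from h import *
a=bot.read_camera('scene');b=bot.read_camera('top')
A=np.array([(189,254),(303,305)])/5+[375,130]-.4
B=(np.array([(523,157),(615,205)])-[400,0])/5+[195,165]-.4
for p,q in((a,A),(b,B)):
  X=atz(p,q,.125);d=X[1]-X[0];print(X[:,:2].mean(0).round(4),np.hypot(*d[:2]).round(4),(np.degrees(np.arctan2(d[1],d[0]))%180-90).round(1))
for t in('vial_1','beaker','bottle','block'):
  for r in bot.look_for(b,t)[:2]: print(t,np.round(r['point'],3),round(r['confidence'],2))
"
```

```text
[0.4343 0.3844] 0.0604 -24.6
[0.4347 0.3834] 0.0624 -28.0
vial_1 [ 0.433 -0.077  0.056] 0.53
vial_1 [ 0.439 -0.036  0.057] 0.49
beaker [0.568 0.44  0.027] 0.53
bottle [ 0.468 -0.19   0.085] 0.76
block [0.458 0.16  0.117] 0.72
block [0.417 0.357 0.083] 0.55
```

```bash
python3 -c "
from station import bot
print(bot.hand_in())"
```

```text
the job is handed in; nothing more can be done
None
```

The job is handed in at about 21 s of the 51 s limit: the nut was turned clockwise until the torque rose sharply to 1.08 N m, which I take as its stop, and the key is standing upright and seated on it with the gripper clear; nothing else was touched.

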